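# Open the descaler's push-and-turn safety cap

### The arm

A 6-joint arm with a two-finger parallel gripper is mounted at the origin on a cart in front of the work surface, level with it; the furniture and walls round the work are solid. World frame = base frame: x ahead of the robot, y to its left, z up, the work surface at z = 0. Lengths are in m, angles in rad, forces in N, time in s.
With the tool pointing down it reaches from about 0.375 to 0.9 m from the base axis. Payload 3.1 kg.
Tool frame: the origin (TCP) lies at the very end of the fingers, on their centre line; the grasp point (between the pads) lies 19 mm behind it; z points along the fingers, y is the line along which they close (so a half turn about z gives the same grasp; the last joint's range is limited). The gripper opens to 87 mm and grips with 3 to 60 N. Pads are 19 mm wide; open, the fingers measure 117 mm over their backs; the gripper's body (75 mm by 190 mm) begins 51 mm behind the grasp point.
Start: joints at [-1.369, 0.527, 1.433, -0, 1.181, -0.178], TCP at [0.232, -0.58, 0.197] pointing down, gripper open.
Joint ranges: [-3.08, 3.08], [-0.75, 2.2], [0.22, 2.44], [-1.43, 4.57], [0, 2.65], [-2.85, 2.85]. Speed limits (rad/s): [2.79, 2.79, 3.14, 3.14, 3.14, 3.14].

### API

Orientations are given as a unit quaternion [x, y, z, w].
In Python, from rig import robot gives the robot as it stands. The module is installed in compiled form; this text tells all that it offers.
- The arm moves only by the tool servo_tool, never from a script. Its argument "rows" is one flat list of numbers, 5 for each row, row after row: the closure, from -1 (fully open) to 1 (shut), so that 0 is half open, then the shift along the tool's x, y, z in m, then the turn about the tool's z in degrees. A call has 1 to 5 rows; each row shifts and turns the commanded pose from where the row before left it, along the tool's axes as they then stand; what a row does not reach is not made up. A row lasts 1/12 s, in which the tool goes at most 41.7 mm and 7.16 degrees, less where a joint would pass 70% of its speed; a pose out of reach is approached as far as the arm can. A call with a gripper value outside its range is refused whole. The fingers move at their own pace and stop on an object; "newtons" is the grip in N (left out, the last holds). Time passes only in rows, so rows that do not move let the fingers close. It gives the time, the measured TCP pose, the force, the opening and the grip force at its end, in the units of the state.
- robot.get_obs(): the state, without advancing time (a new reading comes with each control period).
- robot.camera(name): name is "scene" or "side" or "wrist"; returns a dict with "pixels" (480x640x3 uint8, red, green, blue), "intrinsics" (3x3 intrinsics, pixels), "rvec" (rotation vector, rad) and "tvec" (3), from world to camera coordinates, as OpenCV has them; the wrist camera has in their place "mount" (4x4, takes a point from camera to tool coordinates, whose origin is the TCP and whose axes are the flange's). Camera axes: x right, y down, z forward; pixel columns grow to the right and rows downward; lengths in m; the calibration is good to about 2 mm. A picture is of the moment at which its call begins: read the wrist's pose just before it. There is no depth.
- robot.hand_in(): hands the job in; it is judged then, once.
Trained networks look in a picture, given as the dict that the camera call returned (one of the last four; its "shot" number tells which), for a name from the list of things; names that differ only in an ending like _2 or _b are one class to them, and where a whole thing is asked for, a point or a joint stands for the part that bears it (a point fixed in the world has none). Each returns a list of dicts, best first, with "score" (0 to 1); they miss things now and then, are a little off and sometimes report something else, mostly with a low value. They report only what shows in the picture. A call takes as long as a camera call. They do not tell look-alikes from the thing itself.
- robot.spot_in(picture, query): "at" ([x, y, z] in m, in world coordinates, good to about 4 mm: the middle of the surface that is visible of it).
- robot.outline_of(picture, query): "region" (480x640 bool, what is visible of it).
- robot.place_of(picture, query): "at" ([x, y, z] in m, in world coordinates, good to about 4 mm: a listed point, or the origin of a listed thing).
The state is a dict: "time": time; "q": joint angles; "joint_velocities": joint speeds; "joint_torque": joint torques, N m; "position": TCP position; "tool_rot": TCP orientation; "ft_force": force on the tool from outside, world axes, zero at the start; "moment": the same for the moment, N m; "grip_width": finger opening in m; "grip_force": force on a finger pad.
Only numpy, scipy, OpenCV 4.12 (cv2) and the standard library are available. Lean on these libraries where they do the work, as an engineer would, in place of code of your own. Each camera call takes 0.05 s, during which the arm holds its last target. There are 200 camera calls.

### The job

The kettle is to be descaled, so open the descaler bottle for me. Take the clear dosing cup off the bottle and set it down gently, mouth down, on a free spot of the worktop; then press the orange child-safety cap down, twist it anticlockwise while it is pressed until it is free, and lift it off. Finish still holding the cap level, straight above the open bottle and a few centimetres clear of it, so that drips fall back in: do not put the cap down or let go. Keep the bottle standing upright where it is, and do not disturb the other things.

Things in the scene. Friction and masses are not known exactly. Their poses are not given: they have to be found in the camera images.
- bottle: Teal round descaler bottle, loose, full (about 1.25 kg), upright. Body 88 mm in diameter up to 118 mm, then a shoulder narrowing to a 49 mm collar at 149 to 152 mm; neck above it 35 mm in diameter, rim 182 mm up. Origin: centre of the underside, z up. Its weight keeps it in place while the cap is pressed and turned; pulling at a locked cap lifts it.
- mouth (a point): Centre of the bottle's open rim, 182 mm above the worktop. How the cap goes: catches on the neck stop it turning and lifting until it is pushed down 3.5 to 6 mm (spring, 4 N at first, 10 N at the stop at 6 mm). Kept down, it turns anticlockwise seen from above; turned by 0.95 to 2.4 rad in all (1.35 is good) it lifts straight off. It does not turn clockwise.
- cap_mid (a point): Orange ribbed push-and-turn safety cap, 52 mm in diameter, 34.5 mm tall, 42 g, at first locked on the bottle under the dosing cup, lower edge 160 mm and flat top 194.5 mm above the worktop. The point is its centre, half-way up; z is its axis, up. Can be gripped across any diameter of its side and turned in one grasp.
- cup_mid (a point): Clear bluish dosing cup, 62 mm outer diameter, 40 mm tall, wall 2.5 mm, 30 g, loose. At first mouth down over the cap, rim 157.5 mm and closed top 197.5 mm above the worktop; lifts straight up (overlaps the cap by 37 mm). The point is its centre, half-way up; z points from mouth to closed top. Standing mouth down on the worktop, the point is 20 mm up.
- mug: Bystander: white mug with dark dots, 82 x 117 x 91 mm. Origin: centre of the underside.
- glass: Bystander: clear tumbler, 80 mm in diameter, 91 mm tall. Origin: centre of the underside.
- tea_box: Bystander: red tea carton, 51 x 65 x 112 mm. Origin: centre of the underside.
- lemon_mid (a point): Bystander: lemon, 78 x 55 x 56 mm, loose. The point is its centre.
Mind the look-alikes: they are no part of the job. Leave any blue or turquoise look-alike of the part that bears cup_mid alone.

How it is judged:
On the way, in this order (a step that is already met when the one before it is completed fails the run):
1. the dosing cup stands mouth down on the worktop, let go, with the cap still on the bottle (height (world z) of cup_mid below 0.025 m and angle between cup_mid's own z axis and vertical below 0.15 rad and contact force between cup and the fingers below 0.1 N and z of cap_mid in the frame of bottle below 0.182 m and contact force between cup and the arm below 0.1 N), for 0.2 s.
2. the cap is pressed down by 3 mm or more (z of cap_mid in the frame of bottle below 0.1745 m), for 0.1 s.
3. the cap, still on the neck, is turned by more than 0.85 rad (angle between the x axis of cap_mid and the x axis of bottle, either way round above 0.85 rad and z of cap_mid in the frame of bottle below 0.185 m and horizontal distance between cap_mid and bottle below 0.01 m), for 0.1 s.
At the end, for the whole second after the job is handed in: The fingers hold the cap level (0.25 rad) and still, within 30 mm of the bottle's axis, its lower edge 16 to 130 mm over the rim, touching neither bottle nor cup; the bottle stands upright within 50 mm of its start; the cup rests mouth down on the worktop, untouched (z of cap_mid in the frame of bottle between 0.215 and 0.33 m and horizontal distance between cap_mid and bottle below 0.03 m and angle between cap_mid's own z axis and vertical below 0.25 rad and contact force between cap and the fingers above 1 N and contact force between cap and bottle below 0.1 N and contact force between cap and cup below 0.1 N and linear speed of cap below 0.05 m/s and angle between bottle's own z axis and vertical below 0.05 rad and height (world z) of bottle below 0.005 m and linear speed of each of bottle, cup below 0.02 m/s and distance of bottle from where it was at the start of the episode below 0.05 m and height (world z) of cup_mid between 0.015 and 0.025 m and angle between cup_mid's own z axis and vertical below 0.15 rad and contact force between cup and the arm below 0.1 N and contact force between cup and the fingers below 0.1 N); the arm keeps its last pose, push and grip.
It fails at once if the bottle is lifted, tipped or pushed away (height (world z) of bottle above 0.015 m or angle between bottle's own z axis and vertical above 0.2 rad or distance of bottle from where it was at the start of the episode above 0.06 m).
It fails at once if the dosing cup is dropped (linear speed of cup above 0.75 m/s and contact force between cup and the fingers below 0.05 N).
It fails at once if another thing is disturbed (distance of any of mug, glass, tea_box, lemon_mid from where it was at the start of the episode above 0.03 m).
It also fails if it takes over 54 s, if anything falls off the work surface, if the arm or the gripper's body presses on something with over 40 N, if the wrist force passes 120 N, or if a joint passes its speed limit or range.

## Working session

There is one attempt and no reset: what is moved stays moved. The work goes in short steps, Python scripts to look and compute and a tool call to move; the robot and the scene stay as the last step left them, time stands still between calls to the robot, and variables do not carry over. Pictures are saved under pics/ and viewed, at most 10 in all, crops included, and the job is handed in when it is done.

Besides the shell and the picture viewer there is one more tool, called after ">>>" as name(argument=value, ...) on one line, values as JSON. servo_tool: Moves the arm, as the interface text tells. Its arguments: {"type":"object","properties":{"rows":{"type":"array","items":{"type":"number"}},"newtons":{"type":"number"}},"required":["rows"]}

```bash
mkdir -p pics
cat > h.py <<'E'
import numpy as np, cv2
from rig import robot
from scipy.spatial.transform import Rotation as R
def save(c,n): cv2.imwrite('pics/'+n,c['pixels'][:,:,::-1])
E
python3 - <<'E'
from h import *
np.set_printoptions(precision=4,suppress=True)
o=robot.get_obs()
for k in ('time','position','tool_rot','grip_width','ft_force'): print(k,o[k])
print(R.from_quat(o['tool_rot']).as_matrix())
ims=[]
for n in('scene','side'):
    c=robot.camera(n); ims.append(c['pixels'])
    save(c,n+'0.png')
    for q in('bottle','mouth','cap_mid','cup_mid','mug','glass','tea_box','lemon_mid'):
        print(n,q,[(np.round(d['at'],3).tolist(),round(d['score'],2)) for d in robot.place_of(c,q)][:4])
E
```

```text
time 0.0
position [ 0.2322 -0.5794  0.1964]
tool_rot [ 0.9819  0.1893 -0.     -0.0011]
grip_width 0.08738228282759081
ft_force [ 0.2145 -0.3886  0.0629]
[[ 0.9284  0.3717 -0.0004]
 [ 0.3717 -0.9284  0.0021]
 [ 0.0004 -0.0021 -1.    ]]
scene bottle [([0.481, -0.015, 0.002], 0.7)]
scene mouth [([0.63, -0.437, -0.004], 0.5)]
scene cap_mid []
scene cup_mid [([0.608, -0.028, 0.018], 0.9), ([0.587, -0.142, 0.019], 0.84), ([0.478, -0.016, 0.174], 0.63)]
scene mug [([0.689, 0.268, -0.003], 0.69)]
scene glass [([0.714, -0.219, 0.001], 0.94)]
scene tea_box [([0.63, -0.435, -0.004], 0.8)]
scene lemon_mid [([0.43, -0.456, 0.027], 0.85)]
side bottle [([0.482, -0.016, -0.002], 0.76)]
side mouth [([0.477, -0.015, 0.182], 0.94)]
side cap_mid []
side cup_mid [([0.478, -0.018, 0.173], 0.96), ([0.468, -0.147, 0.022], 0.87), ([0.607, -0.033, 0.022], 0.61)]
side mug [([0.693, 0.267, -0.003], 0.57)]
side glass [([0.715, -0.214, -0.001], 0.94), ([0.478, -0.014, 0.0], 0.46)]
side tea_box [([0.634, -0.432, 0.0], 0.93)]
side lemon_mid [([0.432, -0.456, 0.028], 0.66)]
```

View pics/scene0.png

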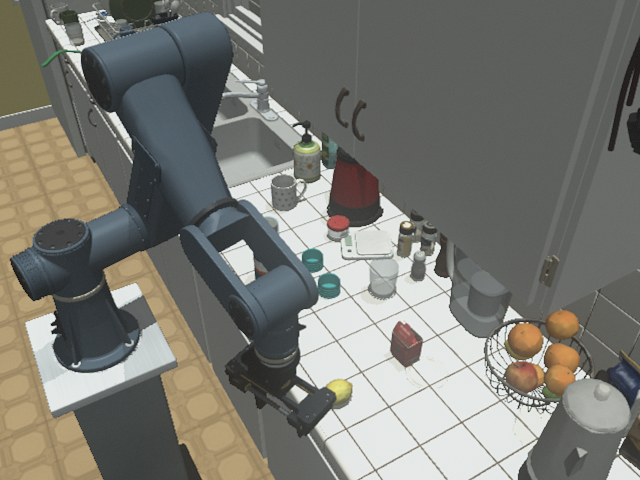

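View pics/side0.png

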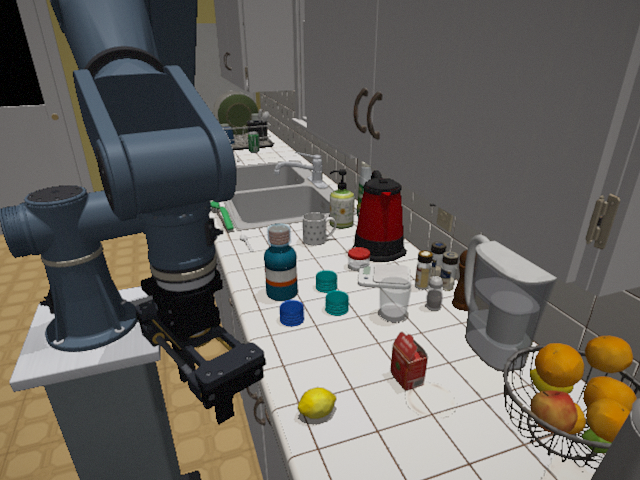

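The side view shows the bottle at pixel (281,265) with the clear cup over its cap. The look-alikes are blue at (291,313) and teal at (337,302) and (326,281). The area around world (0.5,-0.3) is free.

>>> servo_tool(rows=[-1, 0.01, -0.01, -0.025, 0, -1, 0.022, -0.0216, -0.025, 0, -1, 0.022, -0.0216, -0.025, 0, -1, 0.022, -0.0216, -0.025, 0, -1, 0.022, -0.0216, -0.025, 0], newtons=10)

```text
time: 1.32
position: [0.2877, -0.4529, 0.3234]
tool_rot: [0.982, 0.189, 0.0, -0.0]
ft_force: [0.4, -0.5, 0.1]
grip_width: 0.0871
grip_force: 0.0
```

>>> servo_tool(rows=[-1, 0.022, -0.0216, 0, 0, -1, 0.022, -0.0216, 0, 0, -1, 0.022, -0.0216, 0, 0, -1, 0.022, -0.0216, 0, 0, -1, 0.022, -0.0216, 0, 0])

```text
time: 1.73
position: [0.3498, -0.3117, 0.3226]
tool_rot: [0.982, 0.189, 0.0, 0.0]
ft_force: [0.6, -0.9, -0.5]
grip_width: 0.0871
grip_force: 0.0
```

>>> servo_tool(rows=[-1, 0.022, -0.0216, 0, 0, -1, 0.022, -0.0216, 0, 0, -1, 0.022, -0.0216, 0, 0, -1, 0.022, -0.0216, 0, 0, -1, 0.022, -0.0216, 0, 0])

```text
time: 2.15
position: [0.4117, -0.1705, 0.3226]
tool_rot: [0.982, 0.189, 0.0, 0.0]
ft_force: [0.4, -0.3, -0.2]
grip_width: 0.0871
grip_force: 0.0
```

>>> servo_tool(rows=[-1, 0.022, -0.0216, 0, 0, -1, 0.022, -0.0216, 0, 0, -1, 0.015, -0.015, 0, 0, -1, 0, 0, 0, 0, -1, 0, 0, 0, 0])

```text
time: 2.57
position: [0.4447, -0.0953, 0.3225]
tool_rot: [0.982, 0.191, -0.0, 0.0]
ft_force: [0.0, 0.1, -0.3]
grip_width: 0.0868
grip_force: 0.0
```

Run:
```python
from h import *
np.set_printoptions(precision=4,suppress=True)
for n in('wrist','side','scene'):
    o=robot.get_obs(); c=robot.camera(n)
    if n=='wrist':
        print(o['time'],o['position'],o['q'],o['ft_force'],R.from_quat(o['tool_rot']).as_matrix())
        save(c,'w1.png')
    for q in('bottle','mouth','cap_mid','cup_mid'):
        print(n,q,[(np.round(d['at'],4).tolist(),round(d['score'],2)) for d in robot.place_of(c,q)][:4])
```

```text
2.5667 [ 0.4447 -0.0953  0.3225] [-0.4572  0.1482  1.6589 -0.0006  1.3342  0.7301] [ 0.0416  0.081  -0.3241] [[ 0.9273  0.3743  0.    ]
 [ 0.3743 -0.9273 -0.0006]
 [-0.0002  0.0006 -1.    ]]
wrist bottle [([0.4796, -0.0179, -0.0003], 0.63)]
wrist mouth []
wrist cap_mid []
wrist cup_mid [([0.6093, -0.0372, 0.0199], 0.93), ([0.4734, -0.1414, 0.0213], 0.75), ([0.4804, -0.0141, 0.1847], 0.61)]
side bottle [([0.4749, -0.0142, -0.0002], 0.88)]
side mouth [([0.4789, -0.0164, 0.1848], 0.76)]
side cap_mid []
side cup_mid [([0.5924, -0.144, 0.0196], 0.95), ([0.4693, -0.146, 0.0264], 0.79), ([0.4805, -0.0109, 0.175], 0.76), ([0.6056, -0.0326, 0.0226], 0.55)]
scene bottle [([0.4816, -0.0192, 0.0041], 0.68)]
scene mouth [([0.4797, -0.0175, 0.1819], 0.64)]
scene cap_mid []
scene cup_mid [([0.5876, -0.1433, 0.0193], 0.88), ([0.4771, -0.0154, 0.1786], 0.66), ([0.4748, -0.1485, 0.0178], 0.61), ([0.6092, -0.0293, 0.0254], 0.6)]
```

View pics/w1.png

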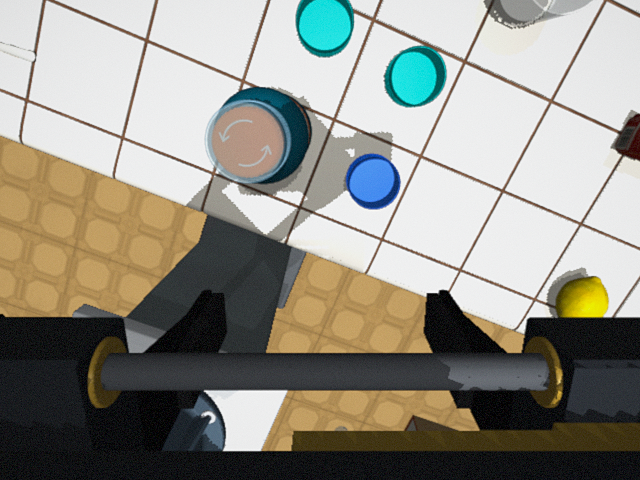

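The wrist view shows the clear cup's top at about pixel (248,143), over the orange cap. Averaging the estimates puts the bottle axis at (0.479, -0.016), and the cup gives ±12 mm of grip clearance. I'll move over it and descend.

>>> servo_tool(rows=[-1, 0.0205, -0.0202, 0, 0, -1, 0.0205, -0.0202, 0, 0, -1, 0.0205, -0.0203, 0, 0, -1, 0, 0, 0.02, 0, -1, 0, 0, 0.02, 0])

```text
time: 3.73
position: [0.4807, -0.0156, 0.283]
tool_rot: [0.982, 0.191, 0.002, 0.001]
ft_force: [0.7, -0.2, -0.5]
grip_width: 0.0872
grip_force: 0.0
```

Run:
```python
from h import *
np.set_printoptions(precision=4,suppress=True)
o=robot.get_obs(); c=robot.camera('wrist'); save(c,'w2.png')
print(o['time'],o['position'])
for q in('cup_mid','bottle'): print([(np.round(d['at'],4).tolist(),round(d['score'],2)) for d in robot.place_of(c,q)][:4])
```

```text
3.7333 [ 0.4807 -0.0156  0.283 ]
[([0.6073, -0.0322, 0.0177], 0.74), ([0.5977, -0.1472, 0.0211], 0.72), ([0.4699, -0.1433, 0.0202], 0.59)]
[([0.4828, -0.0161, -0.0025], 0.81)]
```

View pics/w2.png

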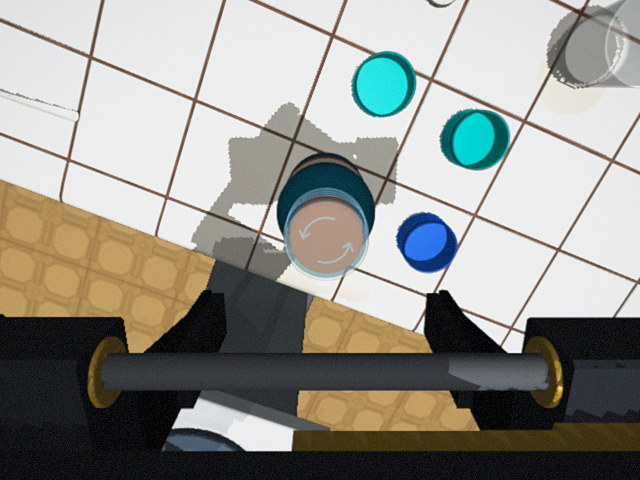

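The cup is centred between the fingers: its centre is at column 326 and the finger midline is at about 325. I'll descend and grip it.

>>> servo_tool(rows=[-1, 0, 0, 0.025, 0, -1, 0, 0, 0.025, 0, -1, 0, 0, 0.025, 0, -1, 0, 0, 0.02, 0, -1, 0, 0, 0.01, 0])

```text
time: 4.3
position: [0.4787, -0.0172, 0.1764]
tool_rot: [0.982, 0.189, -0.001, -0.0]
ft_force: [0.2, -0.1, 0.9]
grip_width: 0.0872
grip_force: 0.0
```

>>> servo_tool(rows=[-1, 0, 0, 0.009, 0, -0.3, 0, 0, 0, 0, 0.3, 0, 0, 0, 0, 1, 0, 0, 0, 0, 1, 0, 0, 0, 0], newtons=8)

```text
time: 4.72
position: [0.4801, -0.0171, 0.1695]
tool_rot: [0.982, 0.189, 0.001, 0.001]
ft_force: [0.1, -0.3, 0.5]
grip_width: 0.0678
grip_force: 0.0
```

>>> servo_tool(rows=[1, 0, 0, 0, 0, 1, 0, 0, 0, 0, 1, 0, 0, 0, 0, 1, 0, 0, 0, 0, 1, 0, 0, 0, 0])

```text
time: 5.13
position: [0.4798, -0.0171, 0.1689]
tool_rot: [0.982, 0.189, 0.001, 0.0]
ft_force: [0.7, 0.9, 3.6]
grip_width: 0.0598
grip_force: 14.8
```

>>> servo_tool(rows=[1, 0, 0, 0, 0, 1, 0, 0, 0, 0, 1, 0, 0, -0.003, 0, 1, 0, 0, -0.005, 0, 1, 0, 0, -0.007, 0])

```text
time: 5.55
position: [0.4777, -0.0163, 0.1828]
tool_rot: [0.982, 0.189, -0.002, -0.001]
ft_force: [-0.4, 0.6, -0.1]
grip_width: 0.0599
grip_force: 13.6
```

Run:
```python
from h import *
o=robot.get_obs(); c=robot.camera('side')
print(o['time'],o['position'],o['grip_width'],o['grip_force'],o['ft_force'])
for q in('cup_mid','bottle','cap_mid','mouth'): print(q,[(np.round(d['at'],4).tolist(),round(d['score'],2)) for d in robot.place_of(c,q)][:4])
w=robot.camera('wrist'); s=cv2.resize(c['pixels'][180:330,200:400],(800,600))
cv2.imwrite('pics/s3.png',cv2.hconcat([cv2.resize(s,(400,300)),cv2.resize(w['pixels'],(400,300))])[:,:,::-1])
```

```text
5.55 [ 0.47771289 -0.01633615  0.18282442] 0.059918499072136484 13.586267736973241 [-0.40022389  0.56588854 -0.13359327]
cup_mid [([0.4737, -0.0152, 0.1876], 0.89), ([0.6047, -0.0307, 0.0208], 0.87), ([0.5938, -0.1439, 0.0182], 0.86), ([0.4679, -0.1457, 0.0243], 0.63)]
bottle [([0.4784, -0.0136, -0.0012], 0.55)]
cap_mid [([0.4797, -0.0184, 0.1779], 0.43)]
mouth [([0.4778, -0.0175, 0.1823], 0.56)]
```

View pics/s3.png

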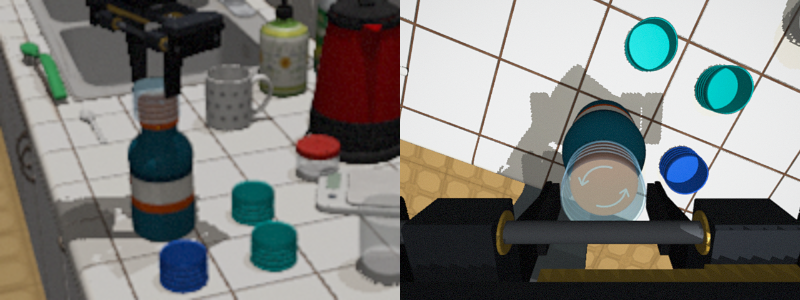

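The cup is lifting off alone, and the orange cap stays on the bottle. I'll carry it to the free spot at (0.51, -0.30).

>>> servo_tool(rows=[1, 0, 0, -0.014, 0, 1, 0, 0, -0.014, 0, 1, 0, 0, -0.014, 0, 1, 0, 0, -0.014, 0, 1, 0, 0, -0.01, 0])

```text
time: 6.27
position: [0.4792, -0.0168, 0.2502]
tool_rot: [0.982, 0.189, 0.0, 0.0]
ft_force: [-0.8, 0.6, -0.3]
grip_width: 0.0598
grip_force: 13.6
```

>>> servo_tool(rows=[1, -0.0064, 0.0229, 0, 0, 1, -0.0064, 0.0229, 0, 0, 1, -0.0064, 0.0229, 0, 0, 1, -0.0064, 0.0229, 0, 0, 1, -0.0064, 0.0229, 0, 0])

```text
time: 6.68
position: [0.4916, -0.1359, 0.249]
tool_rot: [0.982, 0.189, -0.0, -0.0]
ft_force: [0.7, -0.0, 0.5]
grip_width: 0.0602
grip_force: 13.6
```

>>> servo_tool(rows=[1, -0.0064, 0.0229, 0, 0, 1, -0.0064, 0.0229, 0, 0, 1, -0.0064, 0.0229, 0, 0, 1, -0.0064, 0.0229, 0, 0, 1, -0.0064, 0.0229, 0, 0])

```text
time: 7.1
position: [0.5045, -0.2541, 0.2488]
tool_rot: [0.982, 0.189, -0.0, -0.001]
ft_force: [0.2, -0.6, 0.5]
grip_width: 0.0601
grip_force: 13.6
```

>>> servo_tool(rows=[1, -0.0064, 0.0229, 0, 0, 1, -0.0064, 0.0229, 0, 0, 1, 0, 0, 0, 0, 1, 0, 0, 0.02, 0, 1, 0, 0, 0.025, 0])

```text
time: 7.52
position: [0.511, -0.3016, 0.2055]
tool_rot: [0.982, 0.189, 0.002, 0.002]
ft_force: [-0.1, -0.7, -0.8]
grip_width: 0.0601
grip_force: 13.6
```

Run:
```python
from h import *
o=robot.get_obs(); c=robot.camera('side')
print(o['time'],o['position'],o['q'],o['grip_width'],o['grip_force'],o['ft_force'])
for q in('cup_mid','bottle','cap_mid','lemon_mid'): print(q,[(np.round(d['at'],4).tolist(),round(d['score'],2)) for d in robot.place_of(c,q)][:4])
save(c,'s4.png')
```

```text
7.5167 [ 0.5110472  -0.30162314  0.20547955] [-7.21563353e-01  4.73513735e-01  1.50915306e+00  4.17100724e-04
  1.15433885e+00  4.69138912e-01] 0.06010296072075208 13.58472109772265 [-0.06700851 -0.7484185  -0.83766998]
cup_mid [([0.5078, -0.299, 0.2142], 0.84), ([0.4681, -0.1486, 0.0189], 0.77), ([0.5941, -0.1432, 0.0189], 0.61), ([0.6086, -0.0332, 0.0243], 0.56)]
bottle [([0.4774, -0.0154, 0.0013], 0.62), ([0.7217, -0.214, 0.0005], 0.57)]
cap_mid [([0.4829, -0.0187, 0.1748], 0.9), ([0.4307, -0.4558, 0.0285], 0.27), ([0.636, -0.4328, -0.0012], 0.18)]
lemon_mid [([0.4324, -0.4584, 0.0321], 0.89)]
```

View pics/s4.png

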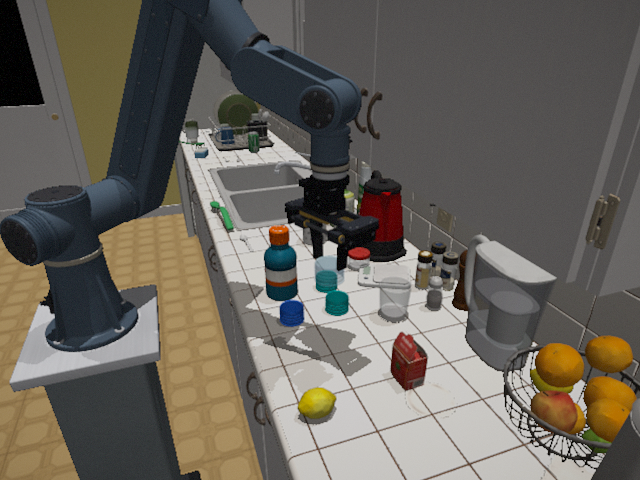

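The view shows the clear cup held at (327,270) and the orange cap still on the bottle at (279,236). The spot below the cup is free, so I'll lower it.

>>> servo_tool(rows=[1, 0, 0, 0.025, 0, 1, 0, 0, 0.025, 0, 1, 0, 0, 0.025, 0, 1, 0, 0, 0.025, 0, 1, 0, 0, 0.025, 0])

```text
time: 8.18
position: [0.5115, -0.3013, 0.0803]
tool_rot: [0.982, 0.189, 0.001, 0.002]
ft_force: [-0.4, -0.1, -0.7]
grip_width: 0.0602
grip_force: 13.6
```

>>> servo_tool(rows=[1, 0, 0, 0.025, 0, 1, 0, 0, 0.015, 0, 1, 0, 0, 0.01, 0, 1, 0, 0, 0.007, 0, 1, 0, 0, 0, 0])

```text
time: 8.6
position: [0.5102, -0.3006, 0.0222]
tool_rot: [0.982, 0.189, -0.0, -0.0]
ft_force: [-0.6, 0.5, 0.2]
grip_width: 0.06
grip_force: 13.6
```

>>> servo_tool(rows=[1, 0, 0, 0.002, 0, 1, 0, 0, 0.002, 0, 1, 0, 0, 0.002, 0, 1, 0, 0, 0.001, 0, 1, 0, 0, 0, 0])

```text
time: 9.02
position: [0.51, -0.3006, 0.0156]
tool_rot: [0.982, 0.189, 0.0, 0.0]
ft_force: [-0.1, -0.5, -0.7]
grip_width: 0.0603
grip_force: 13.6
```

>>> servo_tool(rows=[1, 0, 0, 0.001, 0, 1, 0, 0, 0.001, 0, 1, 0, 0, 0.001, 0, 1, 0, 0, 0, 0, 1, 0, 0, 0, 0])

```text
time: 9.43
position: [0.5099, -0.3004, 0.0123]
tool_rot: [0.982, 0.189, -0.0, -0.0]
ft_force: [0.6, 0.0, -0.0]
grip_width: 0.06
grip_force: 13.6
```

>>> servo_tool(rows=[1, 0, 0, 0.001, 0, 1, 0, 0, 0, 0, 1, 0, 0, 0, 0])

```text
time: 9.68
position: [0.51, -0.3005, 0.0119]
tool_rot: [0.982, 0.189, 0.0, 0.0]
ft_force: [-1.5, 1.2, 4.7]
grip_width: 0.0599
grip_force: 14.3
```

Contact at 4.7 N, so the cup is down. I'll release it and rise.

>>> servo_tool(rows=[0.2, 0, 0, 0, 0, -0.2, 0, 0, 0, 0, -0.6, 0, 0, 0, 0, -1, 0, 0, 0, 0, -1, 0, 0, 0, 0])

```text
time: 10.1
position: [0.5103, -0.3008, 0.0114]
tool_rot: [0.982, 0.189, 0.0, 0.0]
ft_force: [-0.1, -1.0, 0.4]
grip_width: 0.0726
grip_force: 0.4
```

>>> servo_tool(rows=[-1, 0, 0, 0, 0, -1, 0, 0, 0, 0, -1, 0, 0, 0, 0, -1, 0, 0, -0.005, 0, -1, 0, 0, -0.015, 0])

```text
time: 10.52
position: [0.5084, -0.2992, 0.0297]
tool_rot: [0.982, 0.189, -0.002, -0.002]
ft_force: [-0.8, -0.2, 0.8]
grip_width: 0.0869
grip_force: 0.0
```

>>> servo_tool(rows=[-1, 0, 0, -0.03, 0, -1, 0, 0, -0.03, 0, -1, 0, 0, -0.03, 0, -1, 0, 0, -0.03, 0, -1, 0, 0, -0.03, 0])

```text
time: 10.93
position: [0.5096, -0.3002, 0.183]
tool_rot: [0.982, 0.189, -0.0, -0.0]
ft_force: [0.1, -0.8, -0.6]
grip_width: 0.0867
grip_force: 0.0
```

>>> servo_tool(rows=[-1, 0, 0, -0.03, 0, -1, 0, 0, -0.03, 0, -1, 0, 0, -0.03, 0, -1, 0, 0, -0.02, 0, -1, 0, 0, 0, 0])

```text
time: 11.35
position: [0.5122, -0.3022, 0.2971]
tool_rot: [0.982, 0.189, 0.003, 0.004]
ft_force: [0.9, -0.9, 0.8]
grip_width: 0.0873
grip_force: 0.0
```

Run:
```python
from h import *
for n in ('side','scene','wrist'):
    o=robot.get_obs(); c=robot.camera(n)
    print(o['time'],o['position'])
    for q in('cup_mid','cap_mid','mouth','bottle'): print(n,q,[(np.round(d['at'],4).tolist(),round(d['score'],2)) for d in robot.place_of(c,q)][:5])
    if n!='scene': save(c,n+'5.png')
```

```text
11.35 [ 0.51221501 -0.30224098  0.29714206]
side cup_mid [([0.6043, -0.0318, 0.0239], 0.83), ([0.4694, -0.1474, 0.0292], 0.72), ([0.5952, -0.1445, 0.0156], 0.59), ([0.509, -0.2994, 0.0202], 0.57), ([0.477, -0.0137, -0.0023], 0.51)]
side cap_mid [([0.4794, -0.0212, 0.1783], 0.88)]
side mouth [([0.4755, -0.0193, 0.1828], 0.9)]
side bottle [([0.475, -0.0161, -0.0008], 0.79)]
11.6 [ 0.508909   -0.29963463  0.28942161]
scene cup_mid [([0.5882, -0.1445, 0.0201], 0.71), ([0.606, -0.0319, 0.0226], 0.64), ([0.4727, -0.1474, 0.0192], 0.55)]
scene cap_mid [([0.4806, -0.0208, 0.1773], 0.74)]
scene mouth [([0.4793, -0.0189, 0.1796], 0.78)]
scene bottle [([0.4804, -0.0157, 0.0035], 0.78)]
11.85 [ 0.50965177 -0.30026271  0.29036303]
wrist cup_mid [([0.5963, -0.1452, 0.022], 0.85), ([0.4702, -0.1463, 0.0207], 0.81), ([0.5135, -0.3002, 0.0257], 0.56), ([0.4251, -0.4564, 0.0265], 0.35)]
wrist cap_mid []
wrist mouth []
wrist bottle [([0.4774, -0.018, 0.0001], 0.65)]
```

View pics/side5.png

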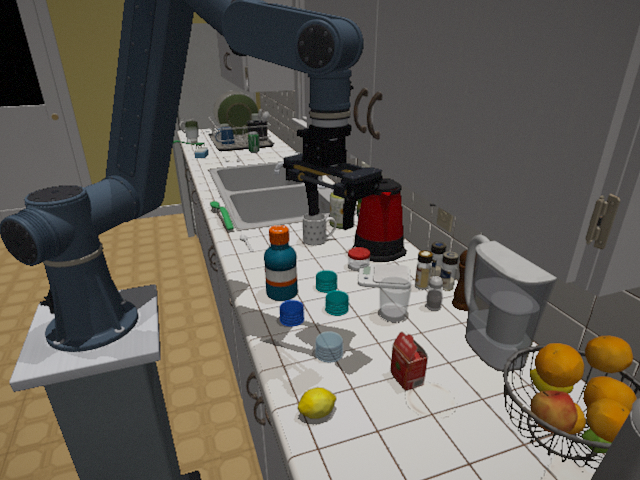

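The cup stands mouth down at (328,347), world (0.509,-0.30). I'll return to the bottle.

>>> servo_tool(rows=[-1, 0.0064, -0.0228, 0, 0, -1, 0.0064, -0.0228, 0, 0, -1, 0.0064, -0.0228, 0, 0, -1, 0.0064, -0.0228, 0, 0, -1, 0.0064, -0.0228, 0, 0])

```text
time: 12.52
position: [0.4971, -0.1818, 0.2914]
tool_rot: [0.982, 0.189, 0.0, 0.0]
ft_force: [0.4, 0.6, -0.6]
grip_width: 0.0868
grip_force: 0.0
```

>>> servo_tool(rows=[-1, 0.0064, -0.0228, 0, 0, -1, 0.0064, -0.0228, 0, 0, -1, 0.0064, -0.0228, 0, 0, -1, 0.0064, -0.0228, 0, 0, -1, 0.0064, -0.0228, 0, 0])

```text
time: 12.93
position: [0.4844, -0.0639, 0.2916]
tool_rot: [0.982, 0.189, 0.0, 0.0]
ft_force: [-0.3, -0.5, 0.3]
grip_width: 0.0871
grip_force: 0.0
```

>>> servo_tool(rows=[-1, 0.0064, -0.0228, 0, 0, -1, 0.0064, -0.0228, 0, 0, -1, 0, 0, 0, 0, -1, 0, 0, 0, 0, -1, 0, 0, 0, 0])

```text
time: 13.35
position: [0.4799, -0.0184, 0.2916]
tool_rot: [0.982, 0.189, 0.0, 0.0]
ft_force: [-0.3, -0.1, 0.2]
grip_width: 0.0871
grip_force: 0.0
```

Run:
```python
from h import *
o=robot.get_obs(); c=robot.camera('wrist')
print(o['time'],o['position'],o['q'])
Rt=R.from_quat(o['tool_rot']).as_matrix(); M=np.array(c['mount']); K=c['intrinsics']
for q in('cap_mid','bottle'):
    print(q,[(np.round(d['at'],4).tolist(),round(d['score'],2)) for d in robot.place_of(c,q)][:2])
hsv=cv2.cvtColor(c['pixels'],cv2.COLOR_RGB2HSV)
m=cv2.inRange(hsv,(3,150,120),(16,255,255))
n,l,st,ce=cv2.connectedComponentsWithStats(m); i=1+np.argmax(st[1:,4]); print(st[i],ce[i])
x,y,w,h,_=st[i]
# orange blob: lower cap edge hidden, take circle fit of hull
pts=np.argwhere(l==i)[:,::-1].astype(np.float32); (u,v),r=cv2.minEnclosingCircle(pts); print(u,v,r)
d=np.linalg.inv(K)@[u,v,1]; d=Rt@M[:3,:3]@d; p0=Rt@M[:3,3]+o['position']
print('top centre',p0+d*(0.19-p0[2])/d[2])
save(c,'w6.png')
```

```text
13.35 [ 0.47991888 -0.0184209   0.2915723 ] [-2.71159769e-01  2.18292579e-01  1.65618742e+00 -6.40458813e-04
  1.26613940e+00  9.18703273e-01]
cap_mid [([0.4793, -0.021, 0.1755], 0.57)]
bottle [([0.4813, -0.0178, -0.0022], 0.72)]
[ 288  197   71   63 3122] [322.82735426 229.57559257]
322.86474609375 230.26638793945312 35.333152770996094
top centre [ 0.48041163 -0.01768444  0.19      ]
```

View pics/w6.png

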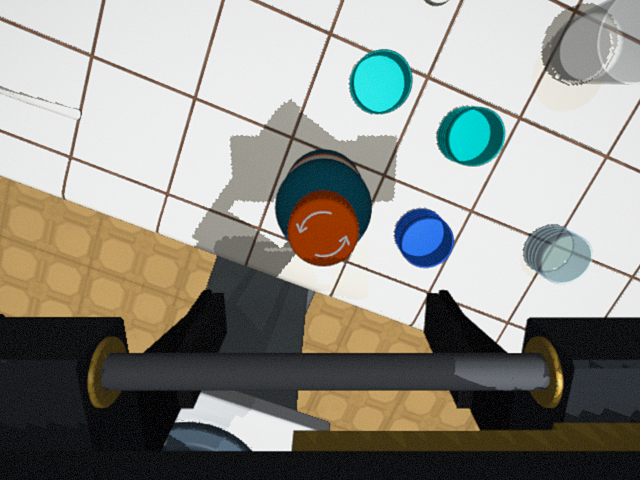

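The cap centre (323,230) is within 1 mm of the tool axis. I'll descend and grip it.

>>> servo_tool(rows=[-1, 0, 0, 0.03, 0, -1, 0, 0, 0.03, 0, -1, 0, 0, 0.03, 0, -1, 0, 0, 0.025, 0, -1, 0, 0, 0.0145, 0])

```text
time: 13.92
position: [0.478, -0.0185, 0.1592]
tool_rot: [0.982, 0.188, -0.002, -0.001]
ft_force: [-0.9, 1.0, -0.3]
grip_width: 0.0867
grip_force: 0.0
```

>>> servo_tool(rows=[-1, 0, 0, 0, 0, -0.3, 0, 0, 0, 0, 0, 0, 0, 0, 0, 0.2, 0, 0, 0, 0, 1, 0, 0, 0, 0], newtons=30)

```text
time: 14.33
position: [0.4806, -0.0183, 0.1631]
tool_rot: [0.982, 0.189, 0.001, 0.001]
ft_force: [-0.2, -0.2, -0.4]
grip_width: 0.068
grip_force: 0.0
```

>>> servo_tool(rows=[1, 0, 0, 0, 0, 1, 0, 0, 0, 0, 1, 0, 0, 0, 0, 1, 0, 0, 0, 0, 1, 0, 0, 0, 0])

```text
time: 14.75
position: [0.4796, -0.0175, 0.1623]
tool_rot: [0.982, 0.189, 0.0, -0.0]
ft_force: [0.2, 1.9, 3.8]
grip_width: 0.0508
grip_force: 30.0
```

>>> servo_tool(rows=[1, 0, 0, 0, 0, 1, 0, 0, 0, 0, 1, 0, 0, 0, 0])

```text
time: 15.0
position: [0.4797, -0.0178, 0.162]
tool_rot: [0.982, 0.189, 0.0, -0.0]
ft_force: [-0.4, 2.0, 3.6]
grip_width: 0.0507
grip_force: 30.0
```

>>> servo_tool(rows=[1, 0, 0, 0.001, 0, 1, 0, 0, 0.001, 0, 1, 0, 0, 0.001, 0, 1, 0, 0, 0.001, 0, 1, 0, 0, 0.001, 0], newtons=40)

```text
time: 15.42
position: [0.4797, -0.0178, 0.1572]
tool_rot: [0.982, 0.189, 0.0, -0.0]
ft_force: [-1.9, 3.8, 9.1]
grip_width: 0.0506
grip_force: 40.0
```

>>> servo_tool(rows=[1, 0, 0, 0, 0, 1, 0, 0, 0, 0, 1, 0, 0, 0, 0])

```text
time: 15.67
position: [0.4797, -0.0178, 0.1574]
tool_rot: [0.982, 0.189, 0.0, -0.0]
ft_force: [-1.0, 2.3, 8.6]
grip_width: 0.0508
grip_force: 40.0
```

The cap is about 4.7 mm down at 8.6 N, which is inside the unlock window. I'll turn it anticlockwise, which is negative about tool z.

>>> servo_tool(rows=[1, 0, 0, 0.0003, -1, 1, 0, 0, 0, -3, 1, 0, 0, 0, -4, 1, 0, 0, 0, -4, 1, 0, 0, 0, -4])

```text
time: 16.08
position: [0.4802, -0.0181, 0.1572]
tool_rot: [0.946, 0.326, 0.001, 0.0]
ft_force: [-1.8, 1.7, 8.4]
grip_width: 0.0508
grip_force: 40.0
```

Run:
```python
from h import *
o=robot.get_obs(); print(o['q'],o['moment'],o['ft_force'],o['position'],o['grip_force'])
c=robot.camera('side')
for q in('cap_mid','bottle'): print(q,[(np.round(d['at'],4).tolist(),round(d['score'],2)) for d in robot.place_of(c,q)][:2])
```

```text
[-2.70890535e-01  3.94463266e-01  1.83156821e+00  1.45627156e-04
  9.13889545e-01  6.36730670e-01] [ 0.41821614  0.1486373  -0.11992191] [-1.75040497  1.6551258   8.35215229] [ 0.48024433 -0.01813146  0.15723067] 40.00271865967079
cap_mid [([0.4823, -0.0209, 0.1716], 0.8), ([0.4739, -0.0144, 0.0003], 0.32)]
bottle [([0.4784, -0.0129, 0.0015], 0.57)]
```

>>> servo_tool(rows=[1, 0, 0, 0, -5, 1, 0, 0, 0, -5, 1, 0, 0, 0, -5, 1, 0, 0, 0, -5, 1, 0, 0, 0, -5])

```text
time: 16.65
position: [0.4802, -0.0179, 0.1572]
tool_rot: [0.853, 0.523, 0.001, 0.0]
ft_force: [-0.4, 3.4, 8.1]
grip_width: 0.0503
grip_force: 40.0
```

>>> servo_tool(rows=[1, 0, 0, 0, -5, 1, 0, 0, 0, -5, 1, 0, 0, 0, -5, 1, 0, 0, 0, -5, 1, 0, 0, 0, -5])

```text
time: 17.07
position: [0.4801, -0.0179, 0.1572]
tool_rot: [0.719, 0.695, 0.001, 0.0]
ft_force: [-0.9, 2.6, 9.0]
grip_width: 0.0505
grip_force: 40.0
```

>>> servo_tool(rows=[1, 0, 0, 0, -5, 1, 0, 0, 0, -5, 1, 0, 0, 0, -3, 1, 0, 0, 0, 0, 1, 0, 0, 0, 0])

```text
time: 17.48
position: [0.48, -0.0179, 0.1572]
tool_rot: [0.637, 0.771, 0.0, 0.0]
ft_force: [-1.2, 3.3, 8.2]
grip_width: 0.0507
grip_force: 40.0
```

Run:
```python
from h import *
o=robot.get_obs(); print(o['time'],o['q'],o['moment'],o['ft_force'],o['position'],o['grip_force'])
c=robot.camera('wrist')
for q in('cap_mid','bottle'): print(q,[(np.round(d['at'],4).tolist(),round(d['score'],2)) for d in robot.place_of(c,q)][:2])
save(c,'w7.png')
```

```text
17.4833 [-2.70647606e-01  3.94471103e-01  1.83182502e+00  3.47343142e-04
  9.14233168e-01 -4.59986864e-01] [0.52787438 0.10565602 0.10574788] [-1.18386263  3.3182677   8.15658392] [ 0.4799892  -0.01788795  0.15716485] 40.0030896125827
cap_mid [([0.4811, -0.0206, 0.1689], 0.7)]
bottle [([0.483, -0.0174, -0.0022], 0.72)]
```

View pics/w7.png

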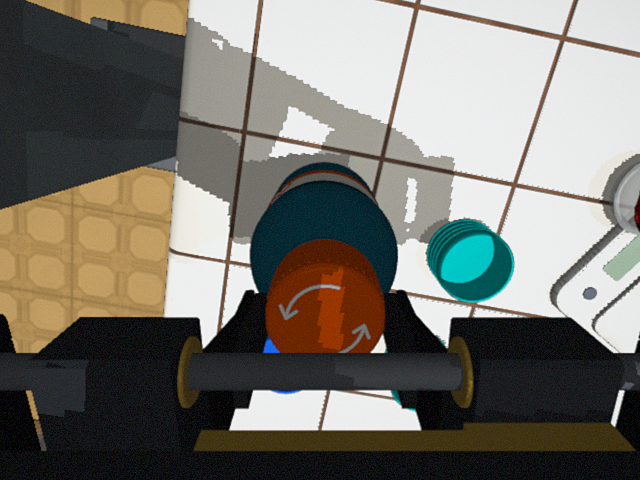

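The arrows turned with the gripper, so there was no slip between pads and cap. I'll lift gently and watch the force in case it is still locked.

>>> servo_tool(rows=[1, 0, 0, -0.001, 0, 1, 0, 0, -0.002, 0, 1, 0, 0, -0.002, 0, 1, 0, 0, -0.001, 0, 1, 0, 0, 0, 0])

```text
time: 18.05
position: [0.4799, -0.018, 0.1626]
tool_rot: [0.637, 0.771, 0.0, 0.0]
ft_force: [-0.2, 2.8, 4.2]
grip_width: 0.0503
grip_force: 40.0
```

>>> servo_tool(rows=[1, 0, 0, -0.001, 0, 1, 0, 0, -0.001, 0, 1, 0, 0, -0.001, 0, 1, 0, 0, 0, 0])

```text
time: 18.38
position: [0.4794, -0.0183, 0.1654]
tool_rot: [0.637, 0.771, -0.0, 0.0]
ft_force: [0.8, 0.9, 0.5]
grip_width: 0.0503
grip_force: 40.0
```

The cap is 3 mm above its seat with no pull, so it's free. I'll lift it off.

>>> servo_tool(rows=[1, 0, 0, -0.004, 0, 1, 0, 0, -0.006, 0, 1, 0, 0, -0.008, 0, 1, 0, 0, -0.008, 0, 1, 0, 0, -0.008, 0])

```text
time: 18.8
position: [0.4796, -0.0181, 0.2006]
tool_rot: [0.637, 0.771, 0.0, 0.0]
ft_force: [0.3, -0.8, 0.2]
grip_width: 0.0507
grip_force: 40.0
```

>>> servo_tool(rows=[1, 0, 0, -0.012, 0, 1, 0, 0, -0.012, 0, 1, 0, 0, -0.012, 0, 1, 0, 0, -0.006, 0, 1, 0, 0, 0, 0])

```text
time: 19.22
position: [0.4807, -0.0183, 0.2435]
tool_rot: [0.637, 0.771, 0.001, 0.002]
ft_force: [-0.4, -0.2, -1.4]
grip_width: 0.0507
grip_force: 40.0
```

>>> servo_tool(rows=[1, 0, 0, 0, 0, 1, 0, 0, 0, 0, 1, 0, 0, 0, 0, 1, 0, 0, 0, 0, 1, 0, 0, 0, 0])

```text
time: 19.63
position: [0.4792, -0.0179, 0.241]
tool_rot: [0.637, 0.771, -0.0, -0.001]
ft_force: [1.1, 0.2, -0.1]
grip_width: 0.0505
grip_force: 40.0
```

Run:
```python
from h import *
o=robot.get_obs(); print(o['time'],o['ft_force'],o['position'],o['grip_force'])
c=robot.camera('side')
for q in('cap_mid','bottle','mouth','cup_mid'): print(q,[(np.round(d['at'],4).tolist(),round(d['score'],2)) for d in robot.place_of(c,q)][:4])
save(c,'s8.png')
```

```text
19.6333 [ 1.12674211  0.2107678  -0.06394489] [ 0.4792395  -0.01787352  0.24101622] 39.999881908879615
cap_mid [([0.4809, -0.0225, 0.2563], 0.87)]
bottle [([0.4767, -0.0149, 0.0022], 0.73)]
mouth [([0.4793, -0.0165, 0.1821], 0.91)]
cup_mid [([0.4702, -0.144, 0.0254], 0.83), ([0.5119, -0.3019, 0.0183], 0.7), ([0.5946, -0.1431, 0.0168], 0.61), ([0.6083, -0.0307, 0.0209], 0.58)]
```

View pics/s8.png

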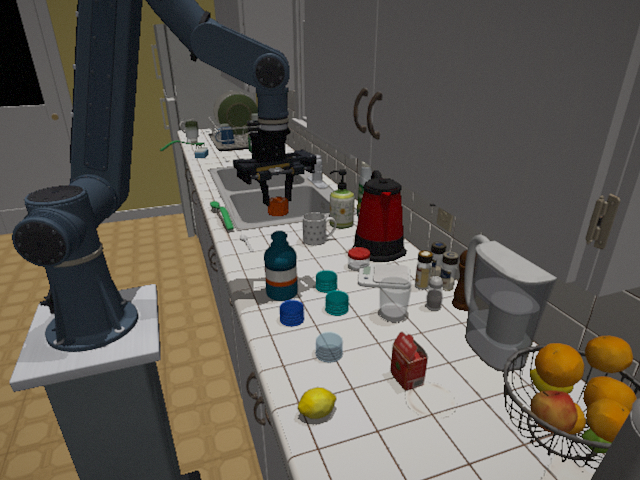

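The cap is held at (278,206), straight above the open bottle at (281,240), and the cup still stands at (328,347). I'll hand in.

```bash
python3 -c "
from rig import robot
print(robot.hand_in())"
```

```text
the job is handed in; nothing more can be done
None
```

The descaler bottle is open: the dosing cup stands mouth down on the worktop, the cap is held level about 57 mm above the bottle's rim, and the job is handed in; no verdict was shown.

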